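# Plant the forced-perspective trees on the forest set

### The arm

A 6-joint arm with a two-finger parallel gripper is mounted at the origin on the work surface. World frame = base frame: x ahead of the robot, y to its left, z up, the work surface at z = 0. Lengths are in mm, angles in rad, forces in N, time in s.
With the tool pointing down it reaches from about 275 to 1000 mm from the base axis. Payload 8.4 kg.
Tool frame: the origin (TCP) lies on the centre line of the jaws, within the pads' length; the fingertips stand r.tip_reach ahead of it and the grasp point (between the pads) lies 11 mm behind it (r.tip_reach is the distance from the TCP to the fingertips, in mm); z points along the fingers, y is the line along which they close (so a half turn about z gives the same grasp; the last joint's range is limited). The gripper opens to 85 mm and grips with 20 to 120 N. Pads are 22 mm wide; open, the fingers measure 114 mm over their backs; the gripper's body (76 mm by 85 mm) begins 54 mm behind the grasp point. The pads swing forward as they close: fully open they stand 13 mm farther back than shut.
Start: joints at [1.336, 0.353, 1.633, -0, 1.155, -0.002], TCP at [144.188, 608.143, 239.281] pointing down, gripper open.
Joint ranges: [-2.63, 2.63], [-0.92, 2.1], [0.06, 2.66], [-1.3, 4.44], [0, 2.69], [-3.02, 3.02]. Speed limits (rad/s): [2.22, 2.22, 2.79, 3.14, 3.14, 3.14].

### API

Orientations are given as [roll, pitch, yaw] about the fixed x, y, z axes, in that order (R = Rz(yaw) Ry(pitch) Rx(roll)).
In Python, from rig import r gives the robot as it stands.
- The arm moves only by the tool carry_out, never from a script. Its argument "targets" is a list of rows, each an object with "dp": the shift along the tool's x, y, z in mm, a list of three; "yaw": the turn about the tool's z in degrees. A call has 1 to 12 rows; each row is the pose to reach, as a shift and turn from the pose commanded when the call began, along the tool's axes at that moment; what a row does not reach only later rows make up. A row lasts 1/8 s, in which the tool goes at most 62.5 mm and 10.7 degrees, less where a joint would pass 70% of its speed; a pose out of reach is approached as far as the arm can. A call with a gripper value outside its range is refused whole. "fingers" is the opening, from -1 (shut) to 1 (fully open), so that 0 is half open, set as the call begins (left out, the last holds). The fingers move at their own pace and stop on an object; "grip_force" is the grip in N (left out, the last holds). Time passes only in rows, so rows that repeat a pose let the fingers close. It gives the time, the measured TCP pose, the force, the opening and the grip force at its end, in the units of the state.
- r.sense(): the state, without advancing time (a new reading comes with each control period).
- r.grab_frame(name): name is "scene" or "top" or "wrist"; returns the picture (480x640x3 uint8, red, green, blue); there is no depth.
- r.get_calibration(name): a dict with "fx", "fy", "cx", "cy" (pixels), "rvec" (rotation vector, rad) and "tvec" (3), from world to camera coordinates, as OpenCV has them. Camera axes: x right, y down, z forward; pixel columns grow to the right and rows downward; lengths in mm; the calibration is good to about 2 mm. A picture is of the moment at which its call begins: read the wrist's pose just before it. get_calibration takes no time and is no camera call; for the wrist camera it gives the pose at the moment of the call.
- r.sign_off(): hands the job in; it is judged then, once.
The state is a dict: "clock": time; "qpos": joint angles; "qvel": joint speeds; "joint_efforts": joint torques, N m; "eef_pos": TCP position; "tcp_rot": TCP orientation; "contact_force": force on the tool from outside, world axes, zero at the start; "wrist_torque": the same for the moment, N m; "opening": opening from 0.0 (shut) to 1.0 (fully open); "grasp_force": force on a finger pad.
Only numpy, scipy, OpenCV 4.12 (cv2) and the standard library are available. Lean on these libraries where they do the work, as an engineer would, in place of code of your own. Each camera call takes 0.05 s, during which the arm holds its last target. There are 200 camera calls.

### The job

The camera will look down the forest set from the boulder towards the cabin, so to make the set look deep, plant the four loose model trees in a row by height, the tallest next to the boulder, then shorter and shorter down to the shortest next to the cabin. Stand each one upright in the middle of its own bare-earth patch and let go, without shifting or knocking over the puppet on the footpath.

Things in the scene. Friction and masses are not known exactly. Their poses are not given: they have to be found in the camera images.
- tree_h80_mid (a point): shortest of the four loose model trees: brown snapped-off trunk, upright, 80 mm tall, on a round foot 36 mm across and 6 mm thick. Trunk round, bare, straight and 14 mm thick over its top 45 mm (grip there); stubs, moss and roots below. Point on its axis half-way up, 40 mm above the foot's underside; z up the trunk. Starts standing on the thin green cutting mat on the bench (z = 0)
- tree_h100_mid (a point): second shortest of the four loose model trees: brown snapped-off trunk, upright, 100 mm tall, on a round foot 42 mm across and 6 mm thick. Trunk round, bare, straight and 17 mm thick over its top 45 mm (grip there); stubs, moss and roots below. Point on its axis half-way up, 50 mm above the foot's underside; z up the trunk. Starts standing on the thin green cutting mat on the bench (z = 0)
- tree_h120_mid (a point): second tallest of the four loose model trees: brown snapped-off trunk, upright, 120 mm tall, on a round foot 48 mm across and 6 mm thick. Trunk round, bare, straight and 20 mm thick over its top 45 mm (grip there); stubs, moss and roots below. Point on its axis half-way up, 60 mm above the foot's underside; z up the trunk. Starts standing on the thin green cutting mat on the bench (z = 0)
- tree_h140_mid (a point): tallest of the four loose model trees: brown snapped-off trunk, upright, 140 mm tall, on a round foot 54 mm across and 6 mm thick. Trunk round, bare, straight and 23 mm thick over its top 45 mm (grip there); stubs, moss and roots below. Point on its axis half-way up, 70 mm above the foot's underside; z up the trunk. Starts standing on the thin green cutting mat on the bench (z = 0)
- patch1: one of four identical round bare-earth patches, 80 mm across, in a row about 95 mm apart in the moss of the fixed set base (205 x 700 mm board, moss top 18 mm above the bench). Its number says nothing about its place in the row. Origin: centre of its flat top, 20 mm above the bench; z up
- patch2: one of four identical round bare-earth patches, 80 mm across, in a row about 95 mm apart in the moss of the fixed set base (205 x 700 mm board, moss top 18 mm above the bench). Its number says nothing about its place in the row. Origin: centre of its flat top, 20 mm above the bench; z up
- patch3: one of four identical round bare-earth patches, 80 mm across, in a row about 95 mm apart in the moss of the fixed set base (205 x 700 mm board, moss top 18 mm above the bench). Its number says nothing about its place in the row. Origin: centre of its flat top, 20 mm above the bench; z up
- patch4: one of four identical round bare-earth patches, 80 mm across, in a row about 95 mm apart in the moss of the fixed set base (205 x 700 mm board, moss top 18 mm above the bench). Its number says nothing about its place in the row. Origin: centre of its flat top, 20 mm above the bench; z up
- cabin: model log cabin fixed at one end of the set base, in line with the patches: 124 x 115 mm in plan, 102 mm high. A grey mossy boulder (100 mm across, 65 mm high) is fixed at the other end; which end is which varies. Origin: centre of its underside, on the moss, about 133 mm from the nearest patch and 418 mm from the farthest; z up
- puppet_mid (a point): hooded hiker puppet with a pack, 108 mm tall, about 55 mm across, standing loose on the footpath about 100 mm beyond (+x of) the row of patches. To be left alone. Point half-way up, 54 mm above its underside; z up

How it is judged (in metres and radians):
At the end, for the whole second after the job is handed in: Each tree stands upright (within 6 degrees) and at rest, its axis within 15 mm of a patch's centre, one per patch: the 80 mm tree on the patch nearest the cabin, then the 100 mm, then the 120 mm, and the 140 mm tree on the farthest, next to the boulder ((horizontal distance between tree_h80_mid and patch1 below 0.015 m or horizontal distance between tree_h80_mid and patch2 below 0.015 m or horizontal distance between tree_h80_mid and patch3 below 0.015 m or horizontal distance between tree_h80_mid and patch4 below 0.015 m) and horizontal distance between tree_h80_mid and cabin below 0.18 m and angle between each of tree_h80_mid, tree_h100_mid, tree_h120_mid, tree_h140_mid's own z axis and vertical below 0.1 rad and height (world z) of tree_h80_mid between 0.054 and 0.066 m and linear speed of each of tree_h80, tree_h100, tree_h120, tree_h140 below 0.02 m/s and (horizontal distance between tree_h100_mid and patch1 below 0.015 m or horizontal distance between tree_h100_mid and patch2 below 0.015 m or horizontal distance between tree_h100_mid and patch3 below 0.015 m or horizontal distance between tree_h100_mid and patch4 below 0.015 m) and horizontal distance between tree_h100_mid and cabin between 0.18 and 0.275 m and height (world z) of tree_h100_mid between 0.064 and 0.076 m and (horizontal distance between tree_h120_mid and patch1 below 0.015 m or horizontal distance between tree_h120_mid and patch2 below 0.015 m or horizontal distance between tree_h120_mid and patch3 below 0.015 m or horizontal distance between tree_h120_mid and patch4 below 0.015 m) and horizontal distance between tree_h120_mid and cabin between 0.275 and 0.37 m and height (world z) of tree_h120_mid between 0.074 and 0.086 m and (horizontal distance between tree_h140_mid and patch1 below 0.015 m or horizontal distance between tree_h140_mid and patch2 below 0.015 m or horizontal distance between tree_h140_mid and patch3 below 0.015 m or horizontal distance between tree_h140_mid and patch4 below 0.015 m) and horizontal distance between tree_h140_mid and cabin above 0.37 m and height (world z) of tree_h140_mid between 0.084 and 0.096 m); the robot touches nothing.
It fails at once if the puppet is shifted by more than 25 mm or knocked over (distance of puppet_mid from where it was at the start of the episode above 0.025 m or angle between puppet_mid's own z axis and vertical above 0.5 rad).
It also fails if it takes over 120 s, if anything falls off the work surface, if the arm or the gripper's body presses on something with over 40 N, if the wrist force passes 120 N, or if a joint passes its speed limit or range.

## Working session

There is one attempt and no reset: what is moved stays moved. The work goes in short steps, Python scripts to look and compute and a tool call to move; the robot and the scene stay as the last step left them, time stands still between calls to the robot, and variables do not carry over. Pictures are saved under pics/ and viewed, at most 14 in all, crops included, and the job is handed in when it is done.

Besides the shell and the picture viewer there is one more tool, called after "Call:" as name([rows], argument=value, ...), one row to a line, values as JSON. carry_out: Moves the arm, as the interface text tells. Its arguments: {"type":"object","properties":{"targets":{"type":"array","items":{"type":"object","properties":{"dp":{"type":"array","items":{"type":"number"}},"yaw":{"type":"number"}}}},"fingers":{"type":"number"},"grip_force":{"type":"number"}},"required":["targets"]}

```bash
mkdir -p pics; python3 - <<'E'
from rig import r
import cv2
for n in("scene","top"):
    cv2.imwrite(f"pics/{n}0.png",r.grab_frame(n)[:,:,::-1]); print(n,r.get_calibration(n))
print(r.sense(), r.tip_reach)
E
```

```text
scene {'fx': 505.43980956794155, 'fy': 505.43980956794155, 'cx': 314.7933600085101, 'cy': 233.62502299721635, 'rvec': array([ 1.8431396 ,  1.31772722, -0.67683392]), 'tvec': array([-204.84006432, -240.68460312, 1235.09484999])}
top {'fx': 477.7916247491851, 'fy': 477.7916247491851, 'cx': 314.41363982910445, 'cy': 240.8282086602191, 'rvec': array([ 2.11658684, -2.16909621,  0.16477844]), 'tvec': array([ 32.03359408, 617.1043064 , 775.3920609 ])}
{'clock': 0.1, 'qpos': array([ 1.33562210e+00,  3.53566371e-01,  1.63404036e+00,  1.01804175e-05,
        1.15517982e+00, -2.39296183e-03]), 'qvel': array([-0.00098344, -0.00268742, -0.00337837, -0.00140361,  0.00140409,
       -0.00066018]), 'joint_efforts': array([-1.85209828e-03, -6.06352830e+01, -3.42821860e+01, -8.86293356e-05,
        4.13658097e-03,  1.79963104e-05]), 'eef_pos': array([144.07772053, 607.75695281, 238.65286309]), 'tcp_rot': array([-3.14039879e+00, -1.21657211e-05,  2.90880726e+00]), 'contact_force': array([-0.44702066,  0.15076451,  0.18951263]), 'wrist_torque': array([-0.02382833, -0.03617285,  0.02202342]), 'grasp_force': 0.0, 'opening': 1.000168804473745} 8.0
```

View pics/top0.png

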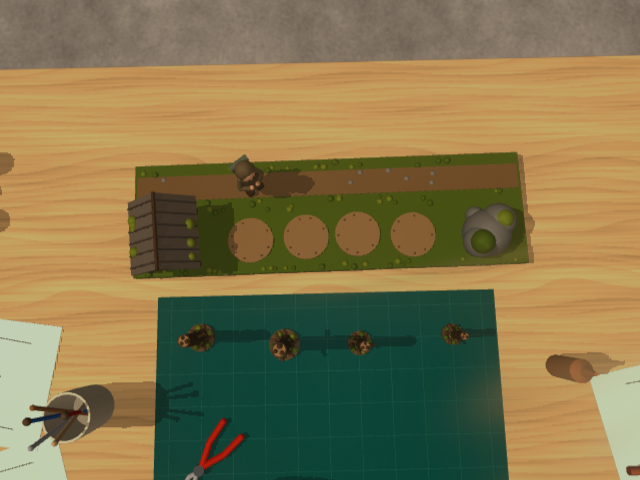

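View pics/scene0.png

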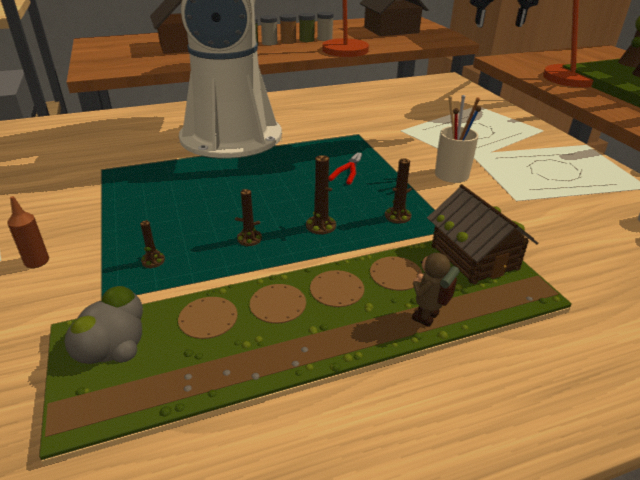

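The top view shows the cabin at the left (165,233) and the boulder at the right (488,230). The patches are at (251,240), (306,237), (357,234) and (413,234). The scene view gives the trees, left to right in the top view, as h120 (200,337), h140 (285,343), h100 (360,342) and h80 (455,334). The puppet is at (247,177).

```bash
cat > h.py <<'E'
from rig import r
import cv2, numpy as np
def cam(n):
    c=r.get_calibration(n); K=np.array([[c['fx'],0,c['cx']],[0,c['fy'],c['cy']],[0,0,1]])
    return K,cv2.Rodrigues(c['rvec'])[0],np.array(c['tvec'])
def back(c,uv,z):
    K,R,t=c; d=R.T@np.linalg.inv(K)@np.array([*uv,1.]); o=-R.T@t
    return o+d*(z-o[2])/d[2]
def proj(c,p):
    K,R,t=c; q=K@(R@np.array(p)+t); return q[:2]/q[2]
E
python3 - <<'E'
from h import *
np.set_printoptions(precision=1,suppress=True)
T=cam("top");S=cam("scene")
for n,h,tt,tf,st,sf in [("120",120,(185,342),(203,337),(404,161),(398,215)),("140",140,(281,349),(286,344),(322,158),(321,224)),("100",100,(366,345),(359,342),(246,192),(249,239)),("80",80,(464,336),(453,334),(146,223),(152,260))]:
    print(n,"top:",back(T,tt,h)[:2],back(T,tf,5)[:2],"scene:",back(S,st,h)[:2],back(S,sf,5)[:2])
for a,b in zip([(251,240),(306,237),(357,234),(413,234)],[(398,272),(337,288),(278,303),(208,317)]): print("patch",back(T,a,20)[:2],back(S,b,20)[:2])
print("cabin",back(T,(165,233),80),"pup",back(T,(252,183),20),back(T,(242,165),100),"boulder",back(T,(488,230),40))
E
python3 - <<'E'
import cv2
a=cv2.imread('pics/top0.png')[290:390,150:500]
cv2.imwrite('pics/c.png',cv2.resize(a,(800,229),interpolation=cv2.INTER_CUBIC))
E
```

```text
120 top: [456.1 217.3] [458.1 216.6] scene: [467.1 215.1] [460.4 220.3]
140 top: [443.5  70.4] [442.5  71. ] scene: [450.5  71.8] [443.5  74.8]
100 top: [443.6 -59.2] [442.8 -57. ] scene: [451.3 -57.8] [448.  -58.5]
80 top: [ 452.5 -218.8] [ 452.6 -222.7] scene: [ 461.3 -217.3] [ 455.6 -220.7]
patch [626.1 129.6] [626.4 134.6]
patch [629.1  31.6] [631.3  32.3]
patch [632.3 -59.4] [634.6 -58.7]
patch [ 629.8 -159.1] [ 631.  -157.2]
cabin [631.8 264.   80. ] pup [730.6 127.3  20. ] [739.  133.4 100. ] boulder [ 630.4 -285.9   40. ]
```

View pics/c.png

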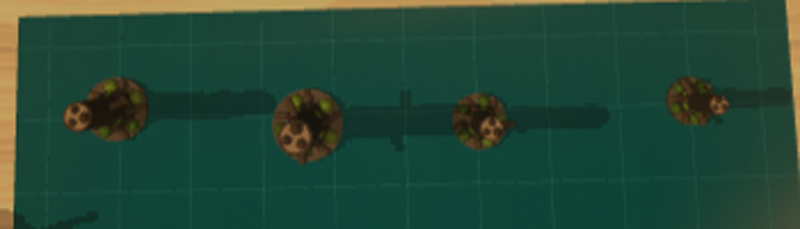

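Call:
carry_out([
  {"dp":[-40,-45,-30],"yaw":7},
  {"dp":[-80,-90,-60],"yaw":14},
  {"dp":[-120,-131,-61],"yaw":22},
  {"dp":[-160,-175,-61],"yaw":30},
  {"dp":[-200,-218,-61],"yaw":38},
  {"dp":[-240,-262,-61],"yaw":46},
  {"dp":[-280,-305,-61],"yaw":54},
  {"dp":[-320,-349,-61],"yaw":62},
  {"dp":[-360,-393,-61],"yaw":70},
  {"dp":[-400,-436,-61],"yaw":76.7},
  {"dp":[-414.6,-452.5,-61],"yaw":76.7},
  {"dp":[-414.6,-452.5,-61],"yaw":76.7},
], fingers=1)

```text
clock: 1.6
eef_pos: [443.5, 70.9, 300.0]
tcp_rot: [-3.141, 0.0, 1.567]
contact_force: [-0.1, -0.9, -0.6]
opening: 0.999
grasp_force: 0.0
```

```bash
python3 - <<'E'
from h import *
np.set_printoptions(precision=1,suppress=True)
s=r.sense();print(s['eef_pos'],s['tcp_rot'],s['contact_force'],s['qpos'])
W=cam("wrist")
for n,h,x,y in [("140",140,443.5,72),("120",120,458,218),("100",100,442.5,-57)]: print(n,proj(W,(x,y,h)),proj(W,(x,y,5)))
for p in [(626,131),(630,32),(633,-59)]:print(proj(W,(*p,20)))
cv2.imwrite("pics/w1.png",r.grab_frame("wrist")[:,:,::-1])
E
```

```text
[443.5  70.9 300. ] [-3.1  0.   1.6] [-0.1 -0.9 -0.6] [ 0.2  0.   1.9 -0.   1.2  0.2]
140 [324.3 217.2] [324.2 189.4]
120 [343.9  14.1] [338.3  45.4]
100 [323.5 337.5] [323.6 295.9]
[500.8 134.5]
[493.4 227.2]
[486.7 302.6]
```

View pics/w1.png

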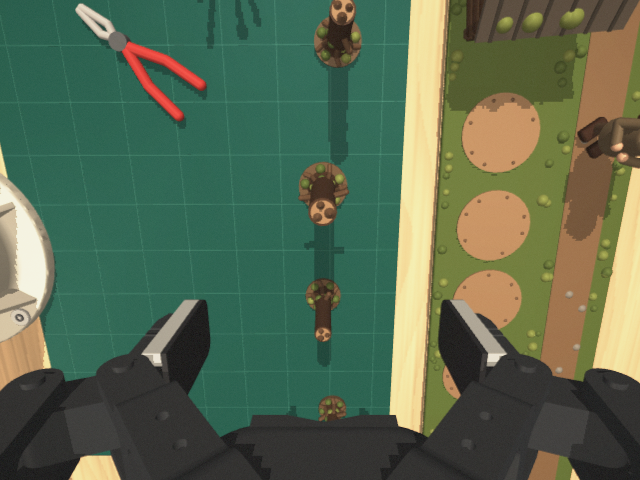

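The wrist view shows the 140 top at (322,212), the 100 top at (323,334) and patches at (501,133), (493,226) and (487,299). All are within about 5 px of what I predicted, so I'll descend on the 140.

Call:
carry_out([
  {"dp":[2,0,40],"yaw":0},
  {"dp":[2,0,90],"yaw":0},
  {"dp":[2,0,130],"yaw":0},
  {"dp":[2,0,160],"yaw":0},
  {"dp":[2,0,180],"yaw":0},
  {"dp":[2,0,193],"yaw":0},
  {"dp":[2,0,193],"yaw":0},
])

```text
clock: 2.52
eef_pos: [442.5, 74.8, 106.8]
tcp_rot: [-3.14, 0.0, 1.571]
contact_force: [-0.8, -0.1, 0.7]
opening: 1.001
grasp_force: 0.0
```

Call:
carry_out([
  {"dp":[0,0,0],"yaw":0},
  {"dp":[0,0,0],"yaw":0},
  {"dp":[0,0,0],"yaw":0},
  {"dp":[0,0,0],"yaw":0},
  {"dp":[0,0,0],"yaw":0},
  {"dp":[0,0,0],"yaw":0},
  {"dp":[0,0,0],"yaw":0},
  {"dp":[0,0,0],"yaw":0},
], fingers=-1, grip_force=40)

```text
clock: 3.52
eef_pos: [443.1, 74.2, 107.7]
tcp_rot: [-3.142, -0.0, 1.57]
contact_force: [-1.9, -0.3, 6.2]
opening: 0.256
grasp_force: 38.8
```

Call:
carry_out([
  {"dp":[0,0,-10],"yaw":0},
  {"dp":[0,0,-30],"yaw":0},
  {"dp":[0,0,-60],"yaw":0},
  {"dp":[0,0,-90],"yaw":0},
  {"dp":[0,0,-120],"yaw":0},
  {"dp":[0,0,-120],"yaw":0},
])

```text
clock: 4.28
eef_pos: [444.6, 74.4, 229.7]
tcp_rot: [3.137, -0.001, 1.57]
contact_force: [0.1, 0.7, -2.0]
opening: 0.259
grasp_force: 39.5
```

Call:
carry_out([
  {"dp":[-30,24,-15],"yaw":0},
  {"dp":[-65,52,-20],"yaw":0},
  {"dp":[-100,80,-20],"yaw":0},
  {"dp":[-135,108,-20],"yaw":0},
  {"dp":[-170,136,-20],"yaw":0},
  {"dp":[-205,164,-20],"yaw":0},
  {"dp":[-225,180,-20],"yaw":0},
  {"dp":[-232,187,-20],"yaw":0},
  {"dp":[-232,187,-20],"yaw":0},
  {"dp":[-232,187,-20],"yaw":0},
])

```text
clock: 5.52
eef_pos: [629.3, -157.0, 247.0]
tcp_rot: [-3.141, -0.0, 1.571]
contact_force: [0.1, 0.4, -1.3]
opening: 0.257
grasp_force: 39.6
```

```bash
python3 - <<'E'
from h import *
np.set_printoptions(precision=1,suppress=True)
s=r.sense();print(s['eef_pos'],s['tcp_rot'],s['contact_force'])
W=cam("wrist");e=s['eef_pos']
print("patches",[proj(W,(*p,20)) for p in [(630,32),(633,-59),(630.5,-158)]])
print("top/foot in grip",proj(W,e+[0,0,33]),proj(W,e-[0,0,102]))
im=r.grab_frame("wrist")[:,:,::-1].copy()
cv2.imwrite("pics/w2.png",im)
E
```

```text
[ 629.3 -157.   247. ] [-3.1 -0.   1.6] [ 0.1  0.4 -1.3]
patches [array([325.5, -27.5]), array([328.7,  91.9]), array([325.6, 203.3])]
top/foot in grip [324.6 367.3] [324.4 239.8]
```

View pics/w2.png

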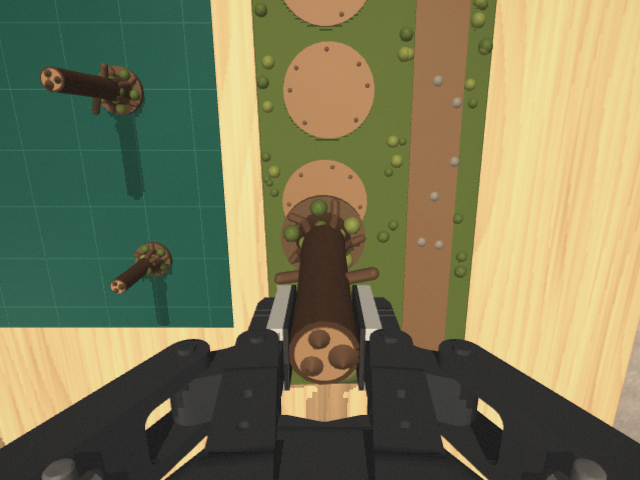

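Call:
carry_out([
  {"dp":[-1,1,30],"yaw":0},
  {"dp":[-1,1,60],"yaw":0},
  {"dp":[-1,1,85],"yaw":0},
  {"dp":[-1,1,103],"yaw":0},
  {"dp":[-1,1,112],"yaw":0},
  {"dp":[-1,1,116],"yaw":0},
  {"dp":[-1,1,118],"yaw":0},
  {"dp":[-1,1,119],"yaw":0},
  {"dp":[-1,1,119],"yaw":0},
])

```text
clock: 6.7
eef_pos: [631.2, -159.0, 128.7]
tcp_rot: [3.141, 0.0, 1.57]
contact_force: [-1.0, 0.7, -1.2]
opening: 0.257
grasp_force: 39.6
```

Call:
carry_out([
  {"dp":[0,0,0.5],"yaw":0},
  {"dp":[0,0,1],"yaw":0},
  {"dp":[0,0,1.3],"yaw":0},
  {"dp":[0,0,1.3],"yaw":0},
  {"dp":[0,0,1.3],"yaw":0},
])

```text
clock: 7.32
eef_pos: [631.2, -159.0, 127.7]
tcp_rot: [3.141, 0.0, 1.57]
contact_force: [-2.9, 0.3, 5.2]
opening: 0.254
grasp_force: 40.4
```

Call:
carry_out([
  {"dp":[0,0,0],"yaw":0},
  {"dp":[0,0,0],"yaw":0},
  {"dp":[0,0,0],"yaw":0},
  {"dp":[0,0,0],"yaw":0},
  {"dp":[0,0,0],"yaw":0},
], fingers=0.2)

```text
clock: 7.95
eef_pos: [631.1, -158.9, 126.9]
tcp_rot: [-3.142, 0.0, 1.57]
contact_force: [-0.5, -0.1, 0.4]
opening: 0.602
grasp_force: 0.0
```

Call:
carry_out([
  {"dp":[0,0,-10],"yaw":0},
  {"dp":[0,0,-40],"yaw":0},
  {"dp":[0,0,-90],"yaw":0},
  {"dp":[0,0,-140],"yaw":0},
  {"dp":[0,0,-160],"yaw":0},
  {"dp":[0,0,-160],"yaw":0},
])

```text
clock: 8.7
eef_pos: [632.0, -159.1, 289.6]
tcp_rot: [3.137, 0.001, 1.57]
contact_force: [0.2, -0.2, -0.5]
opening: 0.599
grasp_force: 0.0
```

Call:
carry_out([
  {"dp":[35,-16,0],"yaw":0},
  {"dp":[80,-37,0],"yaw":0},
  {"dp":[125,-58,0],"yaw":0},
  {"dp":[170,-79,0],"yaw":0},
  {"dp":[215,-100,0],"yaw":0},
  {"dp":[260,-121,0],"yaw":0},
  {"dp":[305,-142,0],"yaw":0},
  {"dp":[345,-160,0],"yaw":0},
  {"dp":[370,-170,0],"yaw":0},
  {"dp":[377,-173,0],"yaw":0},
  {"dp":[377,-173,0],"yaw":0},
  {"dp":[377,-173,0],"yaw":0},
], fingers=1)

```text
clock: 10.2
eef_pos: [458.6, 217.3, 286.7]
tcp_rot: [-3.141, 0.001, 1.569]
contact_force: [0.1, 0.3, -0.8]
opening: 0.999
grasp_force: 0.0
```

```bash
python3 - <<'E'
from h import *
np.set_printoptions(precision=1,suppress=True)
s=r.sense();print(s['eef_pos'])
W=cam("wrist")
print("120",proj(W,(458,218,120)),proj(W,(458,218,5)))
cv2.imwrite("pics/w3.png",r.grab_frame("wrist")[:,:,::-1])
cv2.imwrite("pics/t3.png",r.grab_frame("scene")[:,:,::-1])
E
```

```text
[458.6 217.3 286.7]
120 [323.5 215.6] [323.6 191.6]
```

View pics/w3.png

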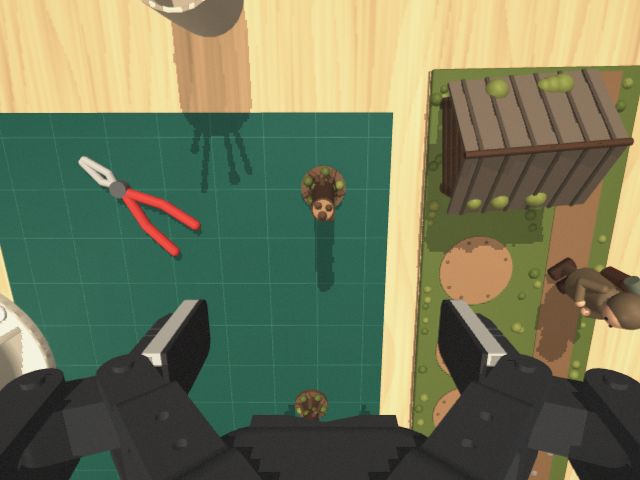

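View pics/t3.png

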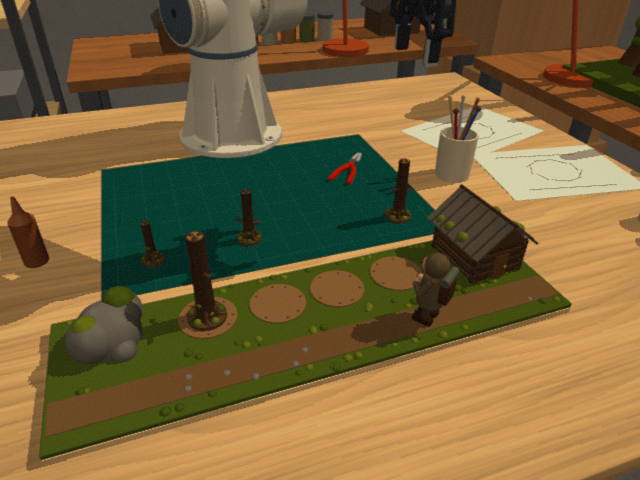

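The scene view shows the 140 tree upright and central in the boulder-end patch (207,316). The 120 top at (323,209) is about 3 mm further in +y than predicted.

Call:
carry_out([
  {"dp":[3,0,40],"yaw":0},
  {"dp":[3,0,90],"yaw":0},
  {"dp":[3,0,135],"yaw":0},
  {"dp":[3,0,165],"yaw":0},
  {"dp":[3,0,187],"yaw":0},
  {"dp":[3,0,199],"yaw":0},
  {"dp":[3,0,199],"yaw":0},
])

```text
clock: 11.18
eef_pos: [458.2, 220.8, 87.6]
tcp_rot: [-3.141, 0.001, 1.57]
contact_force: [0.2, 0.8, -0.6]
opening: 0.998
grasp_force: 0.0
```

Call:
carry_out([
  {"dp":[0,0,0],"yaw":0},
  {"dp":[0,0,0],"yaw":0},
  {"dp":[0,0,0],"yaw":0},
  {"dp":[0,0,0],"yaw":0},
  {"dp":[0,0,0],"yaw":0},
  {"dp":[0,0,0],"yaw":0},
  {"dp":[0,0,0],"yaw":0},
  {"dp":[0,0,0],"yaw":0},
], fingers=-1, grip_force=40)

```text
clock: 12.18
eef_pos: [458.3, 221.3, 88.4]
tcp_rot: [3.142, -0.0, 1.57]
contact_force: [-2.4, -0.1, 5.9]
opening: 0.224
grasp_force: 38.9
```

Call:
carry_out([
  {"dp":[0,0,-10],"yaw":0},
  {"dp":[0,0,-40],"yaw":0},
  {"dp":[0,0,-80],"yaw":0},
  {"dp":[0,0,-120],"yaw":0},
  {"dp":[0,0,-140],"yaw":0},
  {"dp":[0,0,-140],"yaw":0},
])

```text
clock: 12.92
eef_pos: [459.2, 221.6, 229.8]
tcp_rot: [3.138, -0.002, 1.57]
contact_force: [0.0, -0.7, -2.8]
opening: 0.223
grasp_force: 39.5
```

Call:
carry_out([
  {"dp":[-24,15,0],"yaw":0},
  {"dp":[-64,40,0],"yaw":0},
  {"dp":[-104,65,0],"yaw":0},
  {"dp":[-144,90,0],"yaw":0},
  {"dp":[-184,115,0],"yaw":0},
  {"dp":[-224,140,0],"yaw":0},
  {"dp":[-256,160,0],"yaw":0},
  {"dp":[-274,171,0],"yaw":0},
  {"dp":[-280,175,0],"yaw":0},
  {"dp":[-280,175,0],"yaw":0},
  {"dp":[-280,175,0],"yaw":0},
])

```text
clock: 14.3
eef_pos: [632.5, -57.8, 227.9]
tcp_rot: [-3.141, -0.0, 1.571]
contact_force: [0.0, 0.8, -0.8]
opening: 0.223
grasp_force: 39.4
```

Call:
carry_out([
  {"dp":[0,0,30],"yaw":0},
  {"dp":[0,0,60],"yaw":0},
  {"dp":[0,0,85],"yaw":0},
  {"dp":[0,0,103],"yaw":0},
  {"dp":[0,0,112],"yaw":0},
  {"dp":[0,0,117],"yaw":0},
  {"dp":[0,0,119],"yaw":0},
  {"dp":[0,0,119],"yaw":0},
])

```text
clock: 15.3
eef_pos: [633.4, -59.0, 109.5]
tcp_rot: [3.141, 0.0, 1.57]
contact_force: [0.1, -0.1, -1.4]
opening: 0.221
grasp_force: 39.4
```

Call:
carry_out([
  {"dp":[0,0,0.5],"yaw":0},
  {"dp":[0,0,1],"yaw":0},
  {"dp":[0,0,1.5],"yaw":0},
  {"dp":[0,0,1.5],"yaw":0},
  {"dp":[0,0,1.5],"yaw":0},
])

```text
clock: 15.92
eef_pos: [633.4, -59.0, 108.4]
tcp_rot: [3.141, 0.0, 1.57]
contact_force: [-3.0, -0.4, 5.5]
opening: 0.225
grasp_force: 40.3
```

Call:
carry_out([
  {"dp":[0,0,0],"yaw":0},
  {"dp":[0,0,0],"yaw":0},
  {"dp":[0,0,0],"yaw":0},
  {"dp":[0,0,0],"yaw":0},
  {"dp":[0,0,0],"yaw":0},
], fingers=0.2)

```text
clock: 16.55
eef_pos: [633.1, -58.9, 107.4]
tcp_rot: [-3.142, -0.0, 1.57]
contact_force: [0.2, 0.0, -0.0]
opening: 0.599
grasp_force: 0.0
```

Call:
carry_out([
  {"dp":[0,0,-10],"yaw":0},
  {"dp":[0,0,-40],"yaw":0},
  {"dp":[0,0,-90],"yaw":0},
  {"dp":[0,0,-140],"yaw":0},
  {"dp":[0,0,-160],"yaw":0},
  {"dp":[0,0,-160],"yaw":0},
])

```text
clock: 17.3
eef_pos: [634.1, -59.0, 270.1]
tcp_rot: [3.137, 0.0, 1.57]
contact_force: [-0.1, 1.1, -0.0]
opening: 0.595
grasp_force: 0.0
```

Call:
carry_out([
  {"dp":[0,-20,0],"yaw":0},
  {"dp":[1,-60,0],"yaw":0},
  {"dp":[2,-100,0],"yaw":0},
  {"dp":[2,-140,0],"yaw":0},
  {"dp":[2,-170,0],"yaw":0},
  {"dp":[2,-186,0],"yaw":0},
  {"dp":[2,-190,0],"yaw":0},
  {"dp":[2,-190,0],"yaw":0},
], fingers=1)

```text
clock: 18.3
eef_pos: [443.8, -56.8, 267.5]
tcp_rot: [3.141, 0.0, 1.57]
contact_force: [0.9, 0.3, 0.4]
opening: 1.003
grasp_force: 0.0
```

```bash
python3 - <<'E'
from h import *
np.set_printoptions(precision=1,suppress=True)
s=r.sense();print(s['eef_pos'])
W=cam("wrist")
print("100",proj(W,(443,-57,100)),proj(W,(443,-57,5)))
cv2.imwrite("pics/w4.png",r.grab_frame("wrist")[:,:,::-1])
E
```

```text
[443.8 -56.8 267.5]
100 [323.1 216.5] [323.2 195.6]
```

View pics/w4.png

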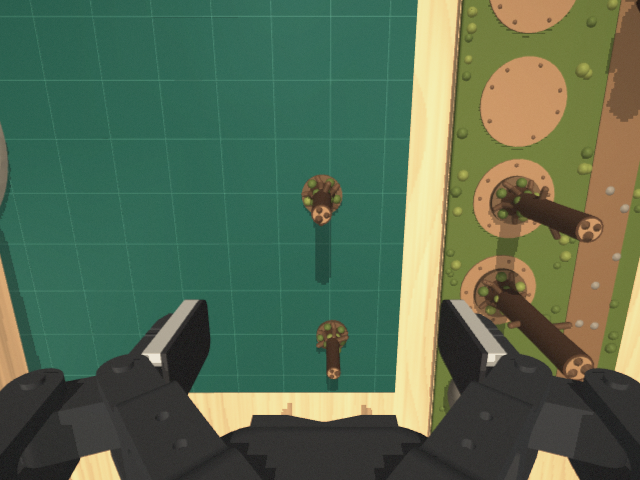

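The 100 tree is at (321,214), as predicted. The 120 and 140 stand centred on their patches at (518,198) and (500,290).

Call:
carry_out([
  {"dp":[1,-1,40],"yaw":0},
  {"dp":[1,-1,90],"yaw":0},
  {"dp":[1,-1,135],"yaw":0},
  {"dp":[1,-1,165],"yaw":0},
  {"dp":[1,-1,187],"yaw":0},
  {"dp":[1,-1,199],"yaw":0},
  {"dp":[1,-1,199],"yaw":0},
])

```text
clock: 19.23
eef_pos: [442.2, -55.8, 67.9]
tcp_rot: [-3.14, -0.0, 1.57]
contact_force: [-0.0, -0.3, 1.2]
opening: 1.001
grasp_force: 0.0
```

Call:
carry_out([
  {"dp":[0,0,0],"yaw":0},
  {"dp":[0,0,0],"yaw":0},
  {"dp":[0,0,0],"yaw":0},
  {"dp":[0,0,0],"yaw":0},
  {"dp":[0,0,0],"yaw":0},
  {"dp":[0,0,0],"yaw":0},
  {"dp":[0,0,0],"yaw":0},
  {"dp":[0,0,0],"yaw":0},
], fingers=-1)

```text
clock: 20.23
eef_pos: [442.3, -55.8, 68.9]
tcp_rot: [3.141, 0.0, 1.57]
contact_force: [-1.1, -0.1, 6.5]
opening: 0.184
grasp_force: 38.9
```

Call:
carry_out([
  {"dp":[0,0,-10],"yaw":0},
  {"dp":[0,0,-40],"yaw":0},
  {"dp":[0,0,-80],"yaw":0},
  {"dp":[0,0,-120],"yaw":0},
  {"dp":[0,0,-140],"yaw":0},
  {"dp":[0,0,-140],"yaw":0},
])

```text
clock: 20.98
eef_pos: [443.0, -55.9, 210.2]
tcp_rot: [3.138, 0.0, 1.57]
contact_force: [0.1, -0.1, -1.4]
opening: 0.187
grasp_force: 39.2
```

Call:
carry_out([
  {"dp":[9,20,0],"yaw":0},
  {"dp":[28,60,0],"yaw":0},
  {"dp":[47,100,0],"yaw":0},
  {"dp":[65,140,0],"yaw":0},
  {"dp":[80,170,0],"yaw":0},
  {"dp":[87,184,0],"yaw":0},
  {"dp":[88,188,0],"yaw":0},
  {"dp":[88,188,0],"yaw":0},
  {"dp":[88,188,0],"yaw":0},
])

```text
clock: 22.1
eef_pos: [629.4, 31.5, 208.5]
tcp_rot: [-3.141, 0.0, 1.57]
contact_force: [0.5, 0.2, -1.3]
opening: 0.183
grasp_force: 39.2
```

Call:
carry_out([
  {"dp":[0,0,30],"yaw":0},
  {"dp":[0,0,60],"yaw":0},
  {"dp":[0,0,85],"yaw":0},
  {"dp":[0,0,103],"yaw":0},
  {"dp":[0,0,112],"yaw":0},
  {"dp":[0,0,117],"yaw":0},
  {"dp":[0,0,119],"yaw":0},
  {"dp":[0,0,119],"yaw":0},
])

```text
clock: 23.1
eef_pos: [630.6, 32.1, 90.0]
tcp_rot: [3.141, -0.0, 1.57]
contact_force: [-0.2, 0.3, -1.7]
opening: 0.187
grasp_force: 39.3
```

Call:
carry_out([
  {"dp":[0,0,0.5],"yaw":0},
  {"dp":[0,0,1],"yaw":0},
  {"dp":[0,0,1.5],"yaw":0},
  {"dp":[0,0,1.5],"yaw":0},
  {"dp":[0,0,1.5],"yaw":0},
])

```text
clock: 23.72
eef_pos: [630.4, 32.1, 88.9]
tcp_rot: [3.141, -0.0, 1.57]
contact_force: [-2.0, -0.9, 6.7]
opening: 0.184
grasp_force: 40.1
```

Call:
carry_out([
  {"dp":[0,0,0],"yaw":0},
  {"dp":[0,0,0],"yaw":0},
  {"dp":[0,0,0],"yaw":0},
  {"dp":[0,0,0],"yaw":0},
  {"dp":[0,0,0],"yaw":0},
], fingers=0.1)

```text
clock: 24.35
eef_pos: [630.2, 32.1, 87.9]
tcp_rot: [-3.141, 0.0, 1.57]
contact_force: [0.2, -0.5, 0.8]
opening: 0.55
grasp_force: 0.0
```

Call:
carry_out([
  {"dp":[0,0,-10],"yaw":0},
  {"dp":[0,0,-40],"yaw":0},
  {"dp":[0,0,-90],"yaw":0},
  {"dp":[0,0,-140],"yaw":0},
  {"dp":[0,0,-170],"yaw":0},
  {"dp":[0,0,-170],"yaw":0},
])

```text
clock: 25.1
eef_pos: [631.7, 32.1, 261.8]
tcp_rot: [3.136, -0.0, 1.57]
contact_force: [-0.1, -0.2, -0.1]
opening: 0.548
grasp_force: 0.0
```

Call:
carry_out([
  {"dp":[-25,-18,0],"yaw":0},
  {"dp":[-60,-42,0],"yaw":0},
  {"dp":[-95,-67,0],"yaw":0},
  {"dp":[-130,-92,0],"yaw":0},
  {"dp":[-165,-116,0],"yaw":0},
  {"dp":[-200,-141,0],"yaw":0},
  {"dp":[-230,-162,0],"yaw":0},
  {"dp":[-247,-174,0],"yaw":0},
  {"dp":[-251,-177,0],"yaw":0},
  {"dp":[-251,-177,0],"yaw":0},
  {"dp":[-251,-177,0],"yaw":0},
], fingers=1)

```text
clock: 26.48
eef_pos: [453.4, -218.1, 257.8]
tcp_rot: [-3.141, -0.0, 1.571]
contact_force: [0.3, 0.9, -0.6]
opening: 0.999
grasp_force: 0.0
```

```bash
python3 - <<'E'
from h import *
np.set_printoptions(precision=1,suppress=True)
s=r.sense();print(s['eef_pos'])
W=cam("wrist")
print("80",proj(W,(454,-219,80)),proj(W,(454,-219,5)))
cv2.imwrite("pics/w5.png",r.grab_frame("wrist")[:,:,::-1])
E
```

```text
[ 453.4 -218.1  257.8]
80 [324.9 214.6] [324.7 198.1]
```

View pics/w5.png

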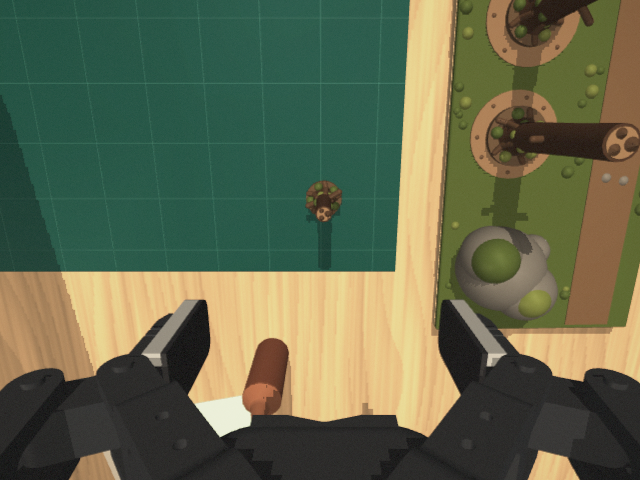

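Call:
carry_out([
  {"dp":[0,0,40],"yaw":0},
  {"dp":[0,0,90],"yaw":0},
  {"dp":[0,0,135],"yaw":0},
  {"dp":[0,0,170],"yaw":0},
  {"dp":[0,0,192],"yaw":0},
  {"dp":[0,0,205],"yaw":0},
  {"dp":[0,0,205],"yaw":0},
])

```text
clock: 27.4
eef_pos: [452.9, -218.4, 52.5]
tcp_rot: [-3.141, -0.001, 1.571]
contact_force: [0.1, -0.2, -0.1]
opening: 0.999
grasp_force: 0.0
```

Call:
carry_out([
  {"dp":[0,0,0],"yaw":0},
  {"dp":[0,0,0],"yaw":0},
  {"dp":[0,0,0],"yaw":0},
  {"dp":[0,0,0],"yaw":0},
  {"dp":[0,0,0],"yaw":0},
  {"dp":[0,0,0],"yaw":0},
  {"dp":[0,0,0],"yaw":0},
  {"dp":[0,0,0],"yaw":0},
], fingers=-1)

```text
clock: 28.4
eef_pos: [453.2, -218.9, 53.4]
tcp_rot: [3.141, 0.0, 1.57]
contact_force: [-1.7, -0.2, 6.0]
opening: 0.151
grasp_force: 38.9
```

Call:
carry_out([
  {"dp":[0,0,-10],"yaw":0},
  {"dp":[0,0,-40],"yaw":0},
  {"dp":[0,0,-90],"yaw":0},
  {"dp":[0,0,-140],"yaw":0},
  {"dp":[0,0,-190],"yaw":0},
  {"dp":[0,0,-200],"yaw":0},
  {"dp":[0,0,-200],"yaw":0},
])

```text
clock: 29.28
eef_pos: [453.0, -218.8, 253.4]
tcp_rot: [3.141, 0.0, 1.57]
contact_force: [0.2, -0.1, -1.8]
opening: 0.147
grasp_force: 39.0
```

Call:
carry_out([
  {"dp":[30,15,0],"yaw":0},
  {"dp":[72,36,0],"yaw":0},
  {"dp":[114,56,0],"yaw":0},
  {"dp":[156,77,0],"yaw":0},
  {"dp":[198,98,0],"yaw":0},
  {"dp":[240,119,0],"yaw":0},
  {"dp":[282,140,0],"yaw":0},
  {"dp":[318,158,0],"yaw":0},
  {"dp":[342,169,0],"yaw":0},
  {"dp":[350,173,0],"yaw":0},
  {"dp":[350,173,0],"yaw":0},
  {"dp":[350,173,0],"yaw":0},
])

```text
clock: 30.78
eef_pos: [625.8, 129.9, 252.9]
tcp_rot: [-3.141, 0.0, 1.569]
contact_force: [0.2, -0.1, -1.5]
opening: 0.15
grasp_force: 39.0
```

Call:
carry_out([
  {"dp":[0,0,30],"yaw":0},
  {"dp":[0,0,60],"yaw":0},
  {"dp":[0,0,80],"yaw":0},
  {"dp":[0,0,80],"yaw":0},
])

```text
clock: 31.28
eef_pos: [625.3, 130.3, 171.7]
tcp_rot: [-3.139, 0.001, 1.569]
contact_force: [0.2, -0.1, -0.5]
opening: 0.146
grasp_force: 39.1
```

```bash
python3 - <<'E'
from h import *
np.set_printoptions(precision=1,suppress=True)
s=r.sense();print(s['eef_pos'],s['contact_force'])
W=cam("wrist")
print(proj(W,(626,131,20)))
cv2.imwrite("pics/w6.png",r.grab_frame("wrist")[:,:,::-1])
E
```

```text
[625.3 130.3 171.7] [ 0.2 -0.1 -0.5]
[325.7 220. ]
```

View pics/w6.png

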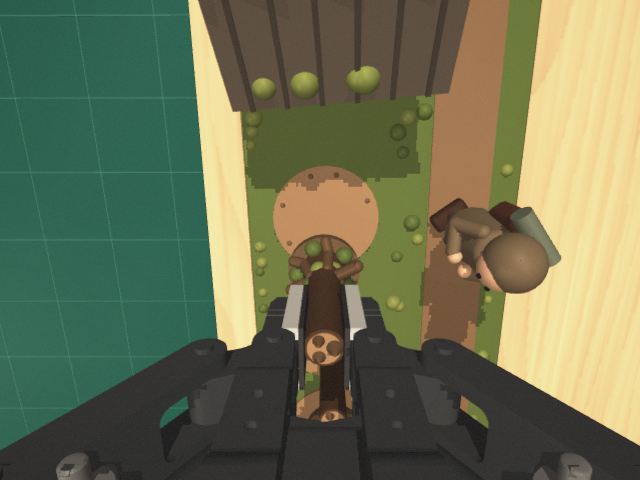

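The 80 tree hangs upright over the cabin-end patch (326,217), and the puppet at (500,250) is clear of the fingers.

Call:
carry_out([
  {"dp":[1,0,25],"yaw":0},
  {"dp":[1,0,50],"yaw":0},
  {"dp":[1,0,72],"yaw":0},
  {"dp":[1,0,86],"yaw":0},
  {"dp":[1,0,94],"yaw":0},
  {"dp":[1,0,97],"yaw":0},
  {"dp":[1,0,98],"yaw":0},
  {"dp":[1,0,98],"yaw":0},
])

```text
clock: 32.33
eef_pos: [626.6, 132.2, 75.5]
tcp_rot: [3.141, -0.0, 1.57]
contact_force: [-0.3, 0.3, -0.2]
opening: 0.148
grasp_force: 39.1
```

Call:
carry_out([
  {"dp":[0,0,0.7],"yaw":0},
  {"dp":[0,0,1.3],"yaw":0},
  {"dp":[0,0,2],"yaw":0},
  {"dp":[0,0,2],"yaw":0},
  {"dp":[0,0,2],"yaw":0},
])

```text
clock: 32.95
eef_pos: [626.4, 132.1, 73.4]
tcp_rot: [3.141, -0.0, 1.57]
contact_force: [-3.0, 0.0, 5.1]
opening: 0.151
grasp_force: 39.6
```

Seated. I'll open only part-way, rise and withdraw toward the robot.

Call:
carry_out([
  {"dp":[0,0,0],"yaw":0},
  {"dp":[0,0,0],"yaw":0},
  {"dp":[0,0,0],"yaw":0},
  {"dp":[0,0,0],"yaw":0},
], fingers=-0.2)

```text
clock: 33.45
eef_pos: [626.2, 132.1, 72.8]
tcp_rot: [-3.141, 0.0, 1.57]
contact_force: [-0.0, 0.6, -0.5]
opening: 0.402
grasp_force: 0.0
```

Call:
carry_out([
  {"dp":[0,0,-10],"yaw":0},
  {"dp":[0,0,-40],"yaw":0},
  {"dp":[0,0,-90],"yaw":0},
  {"dp":[0,0,-140],"yaw":0},
  {"dp":[0,0,-190],"yaw":0},
  {"dp":[0,-40,-210],"yaw":0},
  {"dp":[0,-90,-210],"yaw":0},
  {"dp":[0,-140,-210],"yaw":0},
  {"dp":[0,-180,-210],"yaw":0},
  {"dp":[0,-200,-210],"yaw":0},
  {"dp":[0,-200,-210],"yaw":0},
])

```text
clock: 34.83
eef_pos: [426.0, 132.3, 283.7]
tcp_rot: [3.14, -0.0, 1.571]
contact_force: [0.4, 0.4, -0.1]
opening: 0.402
grasp_force: 0.0
```

```bash
python3 - <<'E'
from h import *
print(r.sense()['eef_pos'])
a=r.grab_frame("scene");cv2.imwrite("pics/s7.png",a[:,:,::-1])
E
```

```text
[426.03128791 132.33856676 283.72960334]
```

View pics/s7.png

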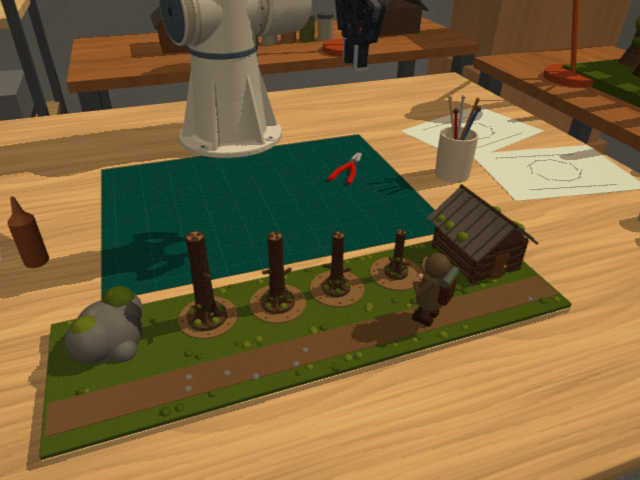

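All four trees stand centred at (207,317), (278,302), (337,288) and (397,271), descending toward the cabin. The puppet is where it started.

```bash
python3 -c "
from rig import r
print(r.sign_off())"
```

```text
the job is handed in; nothing more can be done
None
```

The job is handed in: the final scene view shows all four trees upright and centred on their own patches, tallest by the boulder down to shortest by the cabin, with the puppet not visibly moved; sign-off returned no verdict.

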